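# Put the stray disc away in the flush-lidded disc box

### The arm

A 6-joint arm with a two-finger parallel gripper is mounted at the origin on the work surface. World frame = base frame: x ahead of the robot, y to its left, z up, the work surface at z = 0. Lengths are in m, angles in degrees, forces in N, time in s.
With the tool pointing down it reaches from about 0.25 to 0.725 m from the base axis. Payload 9.7 kg.
Tool frame: the origin (TCP) lies midway between the tips of the shut fingers; the grasp point (between the pads) lies 19 mm behind it; y points along the fingers, x is the direction in which the jaws open and shut, and the axes are right-handed (so a half turn about y gives the same grasp; the last joint's range is limited). The gripper opens to 85 mm and grips with 20 to 120 N. Pads are 22 mm wide; open, the fingers measure 114 mm over their backs; the gripper's body (76 mm by 85 mm) begins 54 mm behind the grasp point. The pads swing forward as they close: fully open they stand 13 mm farther back than shut.
Start: joints at [74.083, 4.979, 10.078, 95.1, 0, 90], TCP at [0.151, 0.529, 0.231] pointing down, gripper open.
Joint ranges: [-179.16, 179.16], [-48.56, 103.87], [-65.8, 70.77], [-126.05, 130.52], [-82.76, 87.17], [-180, 180]. Speed limits (degrees/s): [127.2, 127.2, 147.25, 180, 180, 180].

### API

Orientations are given as [roll, pitch, yaw] about the fixed x, y, z axes, in that order (R = Rz(yaw) Ry(pitch) Rx(roll)).
In Python, from workcell import get_obs, camera, job_done gives the robot as it stands.
- The arm moves only by the tool play_rows, never from a script. Its argument "moves" is a list of rows, each a list of 3 entries, a list of its own where there are three numbers: the turn, a rotation vector about the tool's x, y, z in degrees, then the shift along the tool's x, y, z in m, then the opening in per cent of the stroke, from 0 (shut) to 100 (fully open). A call has exactly 5 rows; each row is the pose to reach, as a shift and turn from the pose commanded when the call began, along the tool's axes at that moment; what a row does not reach only later rows make up. A row lasts 1/10 s, in which the tool goes at most 50 mm and 8.59 degrees, less where a joint would pass 70% of its speed; a pose out of reach is approached as far as the arm can. A call with a gripper value outside its range is refused whole. The fingers move at their own pace and stop on an object; "grip_force" is the grip in N (left out, the last holds). Time passes only in rows, so rows that repeat a pose let the fingers close, or fill a call up. It gives the time, the measured TCP pose, the force and the opening at its end, in the units of the state.
- get_obs(): the state, without advancing time (a new reading comes with each control period).
- camera(name): name is "scene" or "top" or "wrist"; returns a dict with "img" (420x560x3 uint8, red, green, blue), "fov_y" (degrees; the focal length in pixels is half the picture's height over the tangent of half this angle, whatever the lens; pixels are square), "cx", "cy" (the principal point, pixels), "world_from_camera" (4x4, takes a point from camera to world coordinates). Camera axes: x right, y up, looking along -z (the intrinsics and any distortion apply to the point x, -y, -z); pixel columns grow to the right and rows downward; lengths in m; the calibration is good to about 2 mm. The wrist camera is an equidistant fisheye: a pixel r from the principal point sees the ray r / f radians off the axis. A picture is of the moment at which its call begins. There is no depth.
- job_done(): hands the job in, once; it reports no verdict.
The state is a dict: "time": time; "q": joint angles; "qd": joint speeds; "joint_efforts": joint torques, N m; "ee_pos": TCP position; "tcp_rot": TCP orientation; "wrist_force": force on the tool from outside, world axes, zero at the start; "torque": the same for the moment, N m; "opening": finger opening in m.
Only numpy, scipy, OpenCV 4.12 (cv2) and the standard library are available. Lean on these libraries where they do the work, as an engineer would, in place of code of your own. Each camera call takes 0.05 s, during which the arm holds its last target.

### The job

Put the stray wooden game disc away in its box: the flush lid has no handle, so press down on it and slide it fully open by friction, lower the disc into the well under it and let go, then slide the lid fully shut again the same way. Go gently, the lid is thin wood: never press on the box, its lid or anything else with more than 25 N, do not drop the disc in from above the box, and leave the mug, the jar and the spectacle case where they are.

Things in the scene. Friction and masses are not known exactly. Their poses are not given: they have to be found in the camera images.
- box: long low light-wood box fixed to the table, 150 mm wide (x), 310 mm long (y), rim 70 mm above the table, walls 10 mm. Origin: on the table under the middle of the lid opening, which spans x -65 to +65 and y -85 to +85 mm. From y = +85 to +205 mm a fixed deck at rim height covers the pocket into which the lid slides (then the end wall). z up
- lid (a joint): how far the lid is slid open, in m, along the box's +y: 0 fully shut (leading edge at the wall at y = -85 mm), 0.100 fully open at its stop (leading edge at y = +15 mm; the strip from there to the deck at y = +85 mm still shows)
- well (a point): middle of the inner floor of the well that receives the disc, 8 mm above the table, at y = -32 mm in the box's frame, axes as the box's. The well is 130 mm (x) by 105 mm (y, from -85 to +20 mm), and the lid passes at least 36 mm above its floor; at +y it ends at a thin inner wall 40 mm above the table
- disc: loose dark wood game disc, 52 mm in diameter, 24 mm high, about 45 g, lying flat on the table. Origin at its centre, half-way up (12 mm above the table)
- mug: white mug with a handle at its +y, 76 mm wide, 90 mm high; bystander. Origin: centre of its underside
- jar: round wooden stone jar with a black lid, 72 mm wide, 75 mm high; bystander. Origin: centre of its underside
- case: black spectacle case, 150 x 65 x 35 mm; bystander. Origin: centre of its underside
- opening (a point): middle of the lid opening at rim height, 70 mm above the table, fixed to the box. The lid is a level plain brown panel, 5 mm thick, with no handle or groove. Its top lies 3 to 18 mm below the rim: this differs each time and is not measured, so feel for it. It gives 1 mm per 9 N of press and springs back. Sliding it takes about 5 N, so press with some 14 to 19 N while you slide
Not all that is in view belongs to the job. Of the things that look like the disc, take the one that is nearest to the robot's base at the start.

How it is judged (in metres and radians):
On the way, in this order (a step that is already met when the one before it is completed fails the run):
1. the lid is slid open (more than 85 of its 100 mm) (value of joint lid above 0.085 m), for 0.2 s.
2. the disc lies in the well, let go, with the lid open (value of joint lid above 0.06 m and z of disc in the frame of well below 0.02 m and horizontal distance between disc and well below 0.06 m and contact force between disc and the fingers below 0.05 N and linear speed of disc below 0.03 m/s), for 0.2 s.
At the end, for the whole second after the job is handed in: The disc lies flat and at rest on the floor of the well (its centre within 60 mm of the well's middle), and the lid is shut over it to within 5 mm (value of joint lid below 0.005 m and z of disc in the frame of well below 0.02 m and horizontal distance between disc and well below 0.06 m and angle between disc's own z axis and vertical below 0.25 rad and linear speed of disc below 0.02 m/s); the robot touches nothing.
It fails at once if the robot presses on the box, its lid or anything else (gripping the disc aside) with more than 25 N (contact force between box and the fingers above 25 N or contact force between box and the arm above 25 N or (contact force between the fingers and anything else above 25 N and contact force between disc and the fingers below 0.05 N)).
It fails at once if the disc is dropped or thrown in from above the box (horizontal distance between disc and well below 0.07 m and height (world z) of disc below 0.07 m and linear speed of disc above 0.95 m/s).
It fails at once if the mug is disturbed (distance of mug from where it was at the start of the episode above 0.03 m).
It fails at once if the jar is disturbed (distance of jar from where it was at the start of the episode above 0.03 m).
It fails at once if the case is disturbed (distance of case from where it was at the start of the episode above 0.03 m).
It also fails if it takes over 72 s, if anything falls off the work surface, if the arm or the gripper's body presses on something with over 40 N, if the wrist force passes 120 N, or if a joint passes its speed limit or range.

## Working session

There is one attempt and no reset: what is moved stays moved. The work goes in short steps, Python scripts to look and compute and a tool call to move; the robot and the scene stay as the last step left them, time stands still between calls to the robot, and variables do not carry over. Pictures are saved under pics/ and viewed, and the job is handed in when it is done.

Besides the shell and the picture viewer there is one more tool, called as name([rows], argument=value, ...), one row to a line, values as JSON. play_rows: Moves the arm, as the interface text tells. Its arguments: {"type":"object","properties":{"moves":{"type":"array"},"grip_force":{"type":"number"}},"required":["moves"]}

```bash
mkdir -p pics; ls; python3 - <<'E'
from workcell import get_obs,camera
import cv2,json
o=get_obs();print(o)
for n in("scene","top","wrist"):
    c=camera(n);cv2.imwrite(f"pics/{n}0.png",c["img"][:,:,::-1]);print(n,c["fov_y"],c["cx"],c["cy"],c["world_from_camera"], [k for k in c])
E
```

```text
pics
{'time': 0.0, 'q': array([7.40838350e+01, 5.01175204e+00, 1.00329033e+01, 9.51003564e+01,
       5.03733756e-04, 9.00000506e+01]), 'qd': array([ 0.00505092,  0.08167615,  0.0854355 ,  0.04894692, -0.0093982 ,
        0.07175491]), 'joint_efforts': array([-1.34574457e-03, -5.20390177e+01,  4.64798355e+01,  1.63120916e-02,
       -1.97521663e-04, -1.11358338e-05]), 'ee_pos': array([0.15075748, 0.52868122, 0.23056294]), 'tcp_rot': array([-8.99994963e+01,  7.92051359e-02,  7.40837845e+01]), 'wrist_force': array([-0.49215292, -0.13952818, -0.19551899]), 'torque': array([ 0.01527686, -0.02642769,  0.00663698]), 'opening': 0.08546361384977343}
scene 54.10922018751392 281.4122011535448 208.30095376654674 [[-0.21133761 -0.83282851  0.51159857  1.07331874]
 [ 0.97731373 -0.18752127  0.09845627 -0.00408401]
 [ 0.01393842  0.52079982  0.85356504  0.80910808]
 [ 0.          0.          0.          1.        ]] ['img', 'fov_y', 'cx', 'cy', 'world_from_camera']
top 52.60416738191835 278.0622862444715 213.814424187494 [[-0.01357496  0.98368945 -0.17936216  0.47364385]
 [-0.99960305 -0.0177795  -0.02185488 -0.08959199]
 [-0.02468738  0.17899428  0.98354033  0.92256734]
 [ 0.          0.          0.          1.        ]] ['img', 'fov_y', 'cx', 'cy', 'world_from_camera']
wrist 65.70646984690485 277.4058739707342 210.63122431217445 [[ 0.27432957 -0.91768078 -0.28741134  0.07686272]
 [ 0.96163325  0.26111068  0.08415878  0.5504379 ]
 [-0.00218473 -0.29947154  0.95410273  0.37366624]
 [ 0.          0.          0.          1.        ]] ['img', 'fov_y', 'cx', 'cy', 'world_from_camera']
```

View pics/scene0.png

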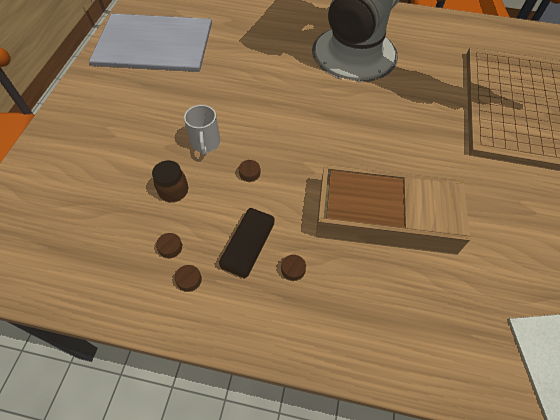

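View pics/top0.png

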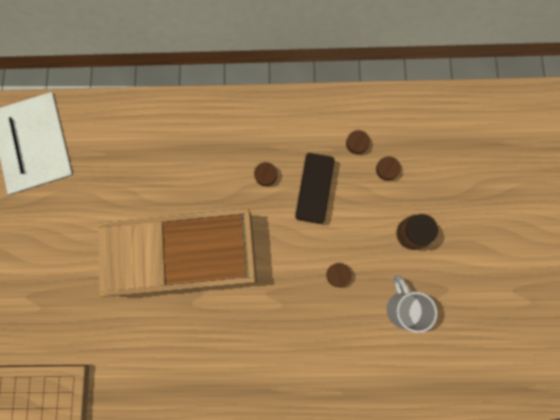

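View pics/wrist0.png

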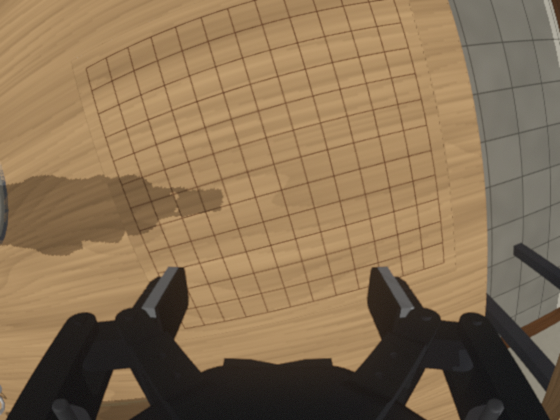

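```bash
cat > h.py <<'E'
import numpy as np,cv2
from workcell import get_obs,camera
def ray(c,u,v):
    f=c["img"].shape[0]/2/np.tan(np.radians(c["fov_y"]/2))
    d=np.array([(u-c["cx"])/f,-(v-c["cy"])/f,-1.0])
    M=np.array(c["world_from_camera"]);return M[:3,3],M[:3,:3]@d
def onz(c,u,v,z):
    o,d=ray(c,u,v);return o+d*(z-o[2])/d[2]
def proj(c,p):
    f=c["img"].shape[0]/2/np.tan(np.radians(c["fov_y"]/2))
    M=np.array(c["world_from_camera"]);q=M[:3,:3].T@(np.array(p)-M[:3,3])
    return np.array([c["cx"]+f*q[0]/-q[2],c["cy"]-f*q[1]/-q[2]])
E
python3 - <<'E'
from h import *
for n in("top","scene"):
    c=camera(n);im=c["img"].astype(int)
    m=((im.max(2)<90)).astype(np.uint8)
    k,l,s,ce=cv2.connectedComponentsWithStats(m)
    for i in range(1,k):
        if 150<s[i,4]<6000: print(n,ce[i].round(1),s[i],onz(c,*ce[i],0.012).round(4),np.hypot(*onz(c,*ce[i],0.012)[:2]).round(3))
    x=cv2.resize(c["img"],None,fx=4,fy=4,interpolation=cv2.INTER_CUBIC)[:,:,::-1]
    if n=="top": cv2.imwrite("pics/boxtop.png",x[780:1240,340:1080]);cv2.imwrite("pics/disctop.png",x[480:1080+0,1000:1780])
    else: cv2.imwrite("pics/boxsc.png",x[600:1060,1200:1920])
E
```

```text
top [358.2 143.7] [347 133  22  21 310] [ 0.7957 -0.2507  0.012 ] 0.834
top [315.  188.1] [ 296  153   39   71 1994] [ 0.6957 -0.1514  0.012 ] 0.712
top [386.1 169.2] [377 158  20  22 267] [ 0.7356 -0.3092  0.012 ] 0.798
top [265.9 174.7] [256 164  21  22 373] [ 0.7284 -0.0436  0.012 ] 0.73
top [417.2 231.5] [ 397  215   42   34 1105] [ 0.5957 -0.3674  0.012 ] 0.7
top [ 85.4 392.4] [ 83 366   6  54 174] [0.2754 0.3299 0.012 ] 0.43
scene [52.5 61.3] [   0    0  112  114 2463] [ 0.2566 -0.8418  0.012 ] 0.88
scene [356.5  29.4] [ 312    0  102   79 3610] [-0.0914 -0.006   0.012 ] 0.092
scene [537.2  11.2] [506   0  54  24 866] [-0.3224  0.5579  0.012 ] 0.644
scene [494. 133.] [462  49  98 121 921] [0.2523 0.3912 0.012 ] 0.466
scene [380.1  73.4] [360  55  36  27 189] [0.093  0.0835 0.012 ] 0.125
scene [140.7  66.3] [ 90  63 109   8 284] [ 0.2194 -0.5889  0.012 ] 0.628
scene [169.3 181. ] [ 152  160   36   42 1142] [ 0.5801 -0.3696  0.012 ] 0.688
scene [248.8 170.5] [238 160  22  22 385] [ 0.5086 -0.1949  0.012 ] 0.545
scene [246.4 242.8] [ 219  208   55   70 2157] [ 0.6975 -0.1512  0.012 ] 0.714
scene [395.6 237.7] [ 316  209  153   45 1945] [0.6144 0.1634 0.012 ] 0.636
scene [168.6 245.2] [156 233  26  25 504] [ 0.7394 -0.3124  0.012 ] 0.803
scene [292.8 267.5] [281 255  25  26 521] [ 0.7318 -0.0422  0.012 ] 0.733
scene [187.4 277.9] [174 265  28  27 556] [ 0.8013 -0.2489  0.012 ] 0.839
scene [146.4 358. ] [   0  318  432  102 2272] [ 0.9676 -0.2712  0.012 ] 1.005
scene [526.8 368.9] [507 319  40 101 201] [0.8358 0.42   0.012 ] 0.935
```

View pics/boxtop.png

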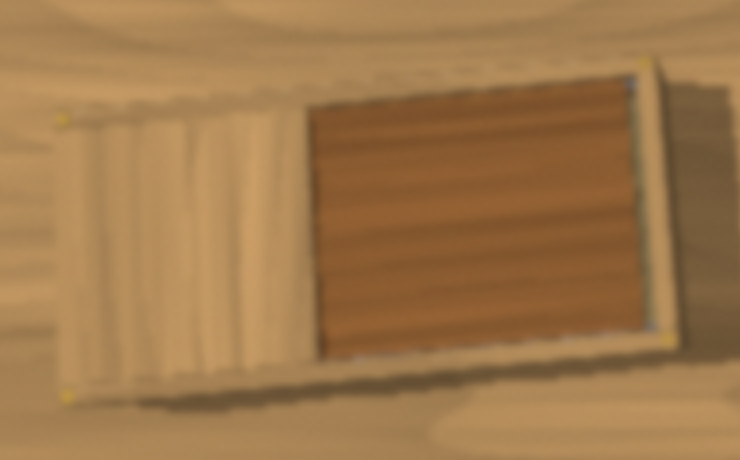

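View pics/boxsc.png

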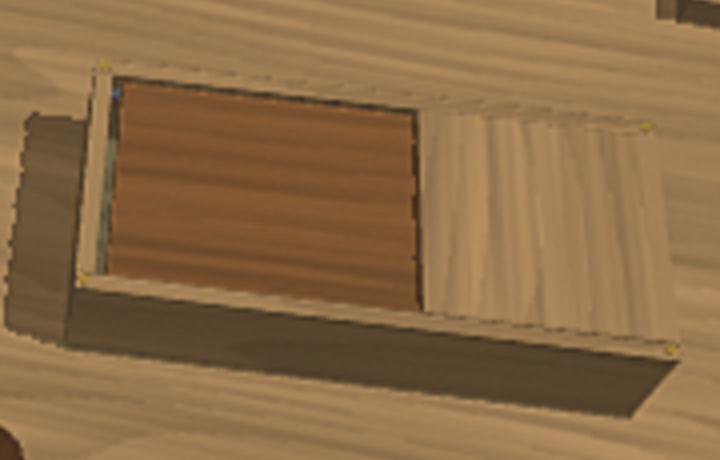

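```bash
python3 - <<'E'
import cv2
a=cv2.imread("pics/top0.png")
cv2.imwrite("pics/dcrop.png",cv2.resize(a[225:345,290:450],None,fx=5,fy=5,interpolation=cv2.INTER_CUBIC))
E
```

```text
(no output)
```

View pics/dcrop.png

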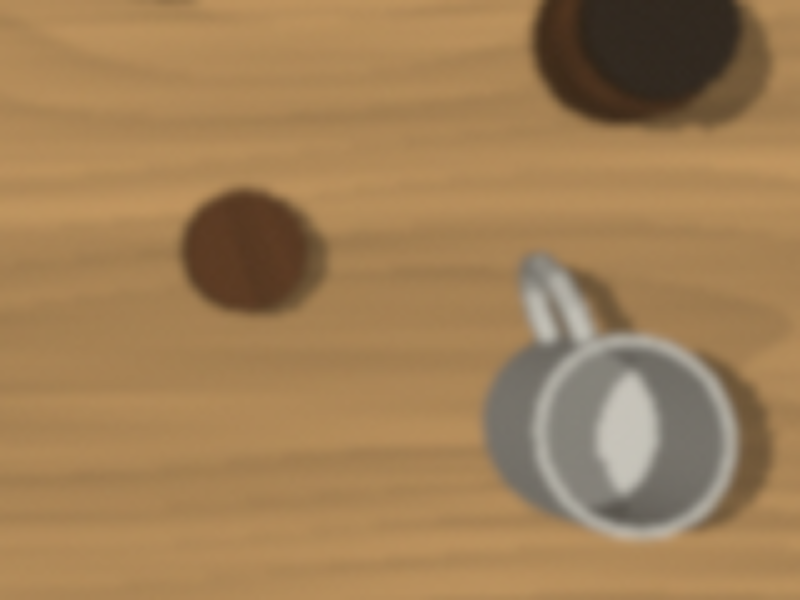

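```bash
cat >> h.py <<'E'
def tri(a,pa,b,pb):
    o1,d1=ray(a,*pa);o2,d2=ray(b,*pb)
    A=np.stack([d1,-d2],1);t=np.linalg.lstsq(A,o2-o1,rcond=None)[0]
    p,q=o1+t[0]*d1,o2+t[1]*d2
    return (p+q)/2,np.linalg.norm(p-q)
E
python3 - <<'E'
from h import *
T=camera("top");S=camera("scene")
t=[(62,120),(646,63),(670,340),(68,396)];s=[(672,350),(83,281),(104,65),(647,127)]
s=[(a/4+300-.375,b/4+150-.375) for a,b in s];t=[(a/4+85-.375,b/4+195-.375) for a,b in t]
for a,b in zip(t,s):print("tri",tri(T,a,S,b)[0].round(4), onz(T,*a,.07).round(4),onz(S,*b,.07).round(4))
# fit box frame: local corners (x+,y+),(x+,y-)...
L=np.array([(75,215),(75,-95),(-75,-95),(-75,215)])/1e3
P=np.array([(onz(T,*a,.07)+onz(S,*b,.07))[:2]/2 for a,b in zip(t,s)])
Lc=L-L.mean(0);Pc=P-P.mean(0);H=Lc.T@Pc
yaw=np.arctan2(H[0,1]-H[1,0],H[0,0]+H[1,1]);R=np.array([[np.cos(yaw),-np.sin(yaw)],[np.sin(yaw),np.cos(yaw)]])
o=P.mean(0)-R@L.mean(0);print("box",o,np.degrees(yaw),"res",(P-(L@R.T+o)).round(4).tolist())
bl=[((632/4+85),(85/4+195)),(652/4+85,325/4+195)];print([onz(T,*b,.06).round(4) for b in bl],[((R.T@(onz(T,*b,.06)[:2]-o))*1000).round(1) for b in bl])
print("well",o+R@[0,-.032])
print("disc top",onz(T,339.1,274.7,.024),onz(S,248.8,170.5,.014))
for n,c,r in(("T",T,(320,255,360,295)),("S",S,(232,152,266,190))):
    im=c["img"][r[1]:r[3],r[0]:r[2]].astype(int);m=(im[:,:,0]<115)&(im[:,:,0]-im[:,:,2]<85)
    v,u=np.nonzero(m);print(n,u.mean()+r[0],v.mean()+r[1],m.sum())
E
```

```text
tri [0.6134 0.2954 0.0687] [0.6132 0.2949 0.07  ] [0.6142 0.2947 0.07  ]
tri [ 0.6381 -0.0048  0.0666] [ 0.6375 -0.0054  0.07  ] [ 0.6401 -0.0046  0.07  ]
tri [ 0.4971 -0.0165  0.0674] [ 0.4971 -0.0173  0.07  ] [ 0.4991 -0.0159  0.07  ]
tri [0.4738 0.2842 0.0686] [0.4738 0.2832 0.07  ] [0.4748 0.284  0.07  ]
box [0.56108975 0.07941867] 4.654338266177605 res [[-0.0047, -0.005], [-0.0048, 0.0042], [0.0041, 0.0048], [0.0054, -0.004]]
[array([0.6271, 0.0021, 0.06  ]), array([ 0.5042, -0.0081,  0.06  ])] [array([ 59.6, -82.4]), array([-63.8, -82.7])]
well [0.56368637 0.04752419]
disc top [ 0.50597866 -0.19535789  0.024     ] [ 0.51019254 -0.19449624  0.014     ]
T 339.7258382642998 275.2287968441815 507
S 248.22632794457274 170.62817551963047 433
```

```bash
cat >> h.py <<'E'
from scipy.spatial.transform import Rotation as Ro
O=np.array([.5611,.0794]);YAW=4.65;cy,sy=np.cos(np.radians(YAW)),np.sin(np.radians(YAW))
RB=np.array([[cy,-sy],[sy,cy]])
def b2w(x,y): return O+RB@[x,y]
def w2b(p): return RB.T@(np.array(p[:2])-O)
def delta(xyz,yaw=YAW):
    o=get_obs();R=Ro.from_euler("xyz",o["tcp_rot"],degrees=True);T=Ro.from_euler("xyz",[-90,0,yaw],degrees=True)
    print("turn",(R.inv()*T).as_rotvec(degrees=True).round(2),"shift",R.inv().apply(np.array(xyz)-o["ee_pos"]).round(4))
    print("tcp",o["ee_pos"].round(4),"box",w2b(o["ee_pos"]).round(4),"rot",o["tcp_rot"].round(2),"F",o["wrist_force"].round(2),"t",o["time"],"open",o["opening"])
E
python3 - <<'E'
from h import *
delta([*b2w(0,-.045),.11])
T=camera("top");S=camera("scene")
print(tri(T,(652/4+84.6,325/4+194.6),S,(117/4+299.6,92/4+149.6)))
E
```

```text
turn [ 1.000e-02  6.943e+01 -2.000e-02] shift [-0.3618  0.1212 -0.5336]
tcp [0.1508 0.5289 0.2311] box [-0.3725  0.4812] rot [-9.000e+01  2.000e-02  7.408e+01] F [-0.73 -0.13 -0.33] t 0.35 open 0.08539373801558192
(array([ 0.50516239, -0.00641696,  0.05547683]), np.float64(0.0009685587561145799))
```

play_rows([
  [[0, 8, 0], [-0.027, 0, -0.04], 0],
  [[0, 16, 0], [-0.054, 0, -0.08], 0],
  [[0, 24, 0], [-0.081, 0, -0.12], 0],
  [[0, 32, 0], [-0.108, 0, -0.16], 0],
  [[0, 40, 0], [-0.135, 0, -0.2], 0],
], grip_force=30)

```text
time: 0.95
ee_pos: [0.3069, 0.3427, 0.2315]
tcp_rot: [-90.0, -0.0, 33.8]
wrist_force: [1.6, 0.8, -1.1]
opening: 0.0122
```

```bash
python3 -c "
from h import *
delta([*b2w(0,-.045),.11])"
```

```text
turn [-2.000e-02  2.913e+01  4.000e-02] shift [ 0.0429  0.1215 -0.3994]
tcp [0.3069 0.3427 0.2315] box [-0.232  0.283] rot [-8.999e+01 -4.000e-02  3.378e+01] F [ 1.61  0.78 -1.07] t 0.95 open 0.012197974747007206
```

play_rows([
  [[0, 6, 0], [0.005, 0, -0.045], 0],
  [[0, 12, 0], [0.01, 0, -0.09], 0],
  [[0, 18, 0], [0.015, 0, -0.135], 0],
  [[0, 24, 0], [0.02, 0, -0.18], 0],
  [[0, 29.4, 0], [0.025, 0, -0.225], 0],
])

```text
time: 1.45
ee_pos: [0.4539, 0.1702, 0.2315]
tcp_rot: [-90.0, -0.0, 4.4]
wrist_force: [0.6, 0.7, 0.4]
opening: 0.0
```

```bash
python3 -c "
from h import *
delta([*b2w(0,-.045),.08])"
```

```text
turn [-0.01 -0.22  0.04] shift [ 0.1     0.1515 -0.1439]
tcp [0.4539 0.1702 0.2315] box [-0.0995  0.0992] rot [-8.999e+01 -4.000e-02  4.430e+00] F [0.6  0.74 0.35] t 1.45 open 4.202955668173246e-05
```

play_rows([
  [[0, 0, 0], [0.03, 0.02, -0.035], 0],
  [[0, 0, 0], [0.06, 0.05, -0.07], 0],
  [[0, 0, 0], [0.085, 0.085, -0.105], 0],
  [[0, 0, 0], [0.1, 0.12, -0.13], 0],
  [[0, 0, 0], [0.1, 0.142, -0.142], 0],
])

```text
time: 1.95
ee_pos: [0.565, 0.0363, 0.0864]
tcp_rot: [-90.0, 0.1, 4.6]
wrist_force: [-0.3, 0.2, 0.3]
opening: -0.0
```

play_rows([
  [[0, 0, 0], [0, 0.005, 0], 0],
  [[0, 0, 0], [0, 0.009, 0], 0],
  [[0, 0, 0], [0, 0.012, 0], 0],
  [[0, 0, 0], [0, 0.014, 0], 0],
  [[0, 0, 0], [0, 0.015, 0], 0],
])

```text
time: 2.45
ee_pos: [0.5646, 0.0393, 0.0754]
tcp_rot: [-90.0, -0.1, 4.7]
wrist_force: [0.4, -0.5, -0.4]
opening: 0.0
```

```bash
python3 -c "
from h import *
delta([*b2w(0,-.045),.07])
c=camera('scene');cv2.imwrite('pics/s1.png',c['img'][:,:,::-1]);c=camera('wrist');cv2.imwrite('pics/w1.png',c['img'][:,:,::-1])
delta([*b2w(0,-.045),.07])"
```

```text
turn [-0.   0.1  0.1] shift [-0.0002  0.0054 -0.0048]
tcp [0.5646 0.0393 0.0754] box [ 0.0002 -0.0402] rot [-90.    -0.1    4.75] F [ 0.41 -0.55 -0.36] t 2.45 open 2.263045611676902e-05
turn [-0.    0.08  0.06] shift [-0.      0.005  -0.0045]
tcp [0.5644 0.039  0.075 ] box [ 0.     -0.0405] rot [-9.00e+01 -6.00e-02  4.73e+00] F [-0.03 -0.43 -0.18] t 2.55 open -0.00026435501255892414
```

View pics/s1.png

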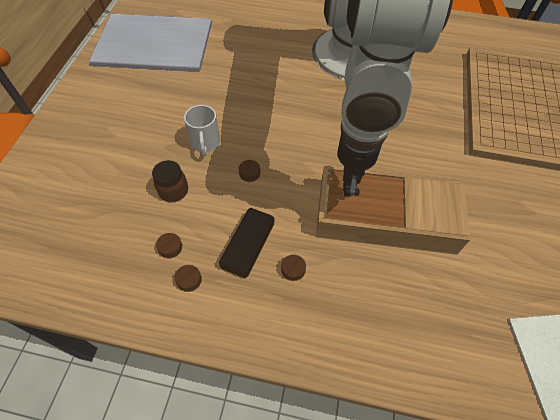

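View pics/w1.png

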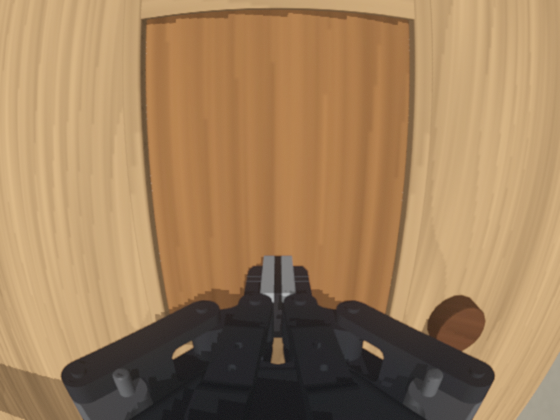

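play_rows([
  [[0, 0, 0], [0, 0.003, 0], 0],
  [[0, 0, 0], [0, 0.006, 0], 0],
  [[0, 0, 0], [0, 0.0075, 0], 0],
  [[0, 0, 0], [0, 0.008, 0], 0],
  [[0, 0, 0], [0, 0.008, 0], 0],
])

```text
time: 3.05
ee_pos: [0.5641, 0.0385, 0.0661]
tcp_rot: [-90.0, 0.0, 4.7]
wrist_force: [-0.6, -1.2, -0.4]
opening: 0.0
```

play_rows([
  [[0, 0, 0], [0, 0.0005, 0], 0],
  [[0, 0, 0], [0, 0.001, 0], 0],
  [[0, 0, 0], [0, 0.0015, 0], 0],
  [[0, 0, 0], [0, 0.002, 0], 0],
  [[0, 0, 0], [0, 0.002, 0], 0],
])

```text
time: 3.55
ee_pos: [0.5644, 0.0385, 0.065]
tcp_rot: [-90.0, -0.0, 4.7]
wrist_force: [-2.2, -0.7, 6.3]
opening: 0.0001
```

play_rows([
  [[0, 0, 0], [0, 0.0003, 0], 0],
  [[0, 0, 0], [0, 0.0006, 0], 0],
  [[0, 0, 0], [0, 0.0008, 0], 0],
  [[0, 0, 0], [0, 0.001, 0], 0],
  [[0, 0, 0], [0, 0.001, 0], 0],
])

```text
time: 4.05
ee_pos: [0.5644, 0.0385, 0.0645]
tcp_rot: [-90.0, -0.1, 4.7]
wrist_force: [-3.1, 0.3, 10.0]
opening: 0.0002
```

```bash
python3 -c "
from h import *
delta([*b2w(0,-.045),.07])
c=camera('top');cv2.imwrite('pics/t2.png',c['img'][:,:,::-1])
delta([*b2w(0,-.045),.07])"
```

```text
turn [0.01 0.03 0.07] shift [ 0.     -0.0055 -0.0039]
tcp [0.5644 0.0385 0.0645] box [-0.     -0.0411] rot [-9.001e+01 -7.000e-02  4.680e+00] F [-3.12  0.3  10.02] t 4.05 open 0.00019906265470582955
turn [0.01 0.03 0.07] shift [ 0.0001 -0.0055 -0.004 ]
tcp [0.5644 0.0385 0.0645] box [-0.    -0.041] rot [-9.001e+01 -7.000e-02  4.680e+00] F [-3.21 -1.05  9.18] t 4.1 open -0.00010150382649103984
```

play_rows([
  [[0, 0, 0], [0, 0.0005, 0], 0],
  [[0, 0, 0], [0, 0.001, 0], 0],
  [[0, 0, 0], [0, 0.0014, 0], 0],
  [[0, 0, 0], [0, 0.0014, 0], 0],
  [[0, 0, 0], [0, 0.0014, 0], 0],
])

```text
time: 4.6
ee_pos: [0.5645, 0.0385, 0.0639]
tcp_rot: [-90.0, -0.1, 4.7]
wrist_force: [-6.1, -1.5, 14.8]
opening: 0.0001
```

play_rows([
  [[0, 0, 0], [0, 0.0002, 0.001], 0],
  [[0, 0, 0], [0, 0.0004, 0.003], 0],
  [[0, 0, 0], [0, 0.0004, 0.006], 0],
  [[0, 0, 0], [0, 0.0004, 0.009], 0],
  [[0, 0, 0], [0, 0.0004, 0.012], 0],
])

```text
time: 5.1
ee_pos: [0.5636, 0.0496, 0.0637]
tcp_rot: [-90.1, -0.1, 4.6]
wrist_force: [-6.4, -5.2, 16.1]
opening: 0.0002
```

```bash
python3 -c "
from h import *
c=camera('wrist');cv2.imwrite('pics/w3.png',c['img'][:,:,::-1])
c=camera('top');cv2.imwrite('pics/t3.png',cv2.resize(c['img'],None,fx=4,fy=4)[780:1240,340:1080,::-1])
delta([*b2w(0,-.045),.07])"
```

```text
turn [0.08 0.01 0.11] shift [-0.0001 -0.0063 -0.0155]
tcp [0.5636 0.05   0.0637] box [ 0.0001 -0.0295] rot [-90.08  -0.11   4.66] F [-6.18 -4.04 15.54] t 5.2 open -0.000519592142104771
```

View pics/t3.png

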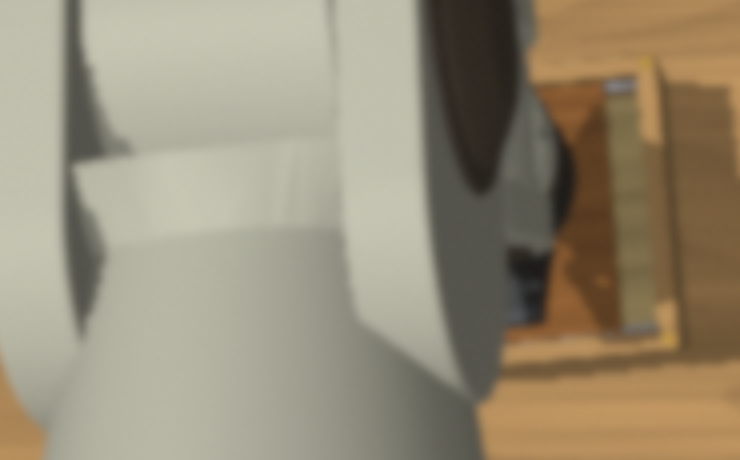

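play_rows([
  [[0, 0, 0], [-0.0002, 0, 0.004], 0],
  [[0, 0, 0], [-0.0004, 0, 0.008], 0],
  [[0, 0, 0], [-0.0006, 0, 0.012], 0],
  [[0, 0, 0], [-0.0006, 0, 0.016], 0],
  [[0, 0, 0], [-0.0006, 0, 0.02], 0],
])

```text
time: 5.7
ee_pos: [0.5619, 0.0697, 0.0638]
tcp_rot: [-90.1, -0.2, 4.6]
wrist_force: [-3.6, -4.8, 15.3]
opening: -0.0001
```

play_rows([
  [[0, 0, 0], [0, 0, 0.004], 0],
  [[0, 0, 0], [0, 0, 0.008], 0],
  [[0, 0, 0], [0, 0, 0.012], 0],
  [[0, 0, 0], [0, 0, 0.016], 0],
  [[0, 0, 0], [0, 0, 0.02], 0],
])

```text
time: 6.2
ee_pos: [0.5602, 0.0897, 0.0638]
tcp_rot: [-90.1, -0.2, 4.6]
wrist_force: [-4.3, -5.3, 15.9]
opening: -0.0001
```

play_rows([
  [[0, 0, 0], [0, 0, 0.004], 0],
  [[0, 0, 0], [0, 0, 0.008], 0],
  [[0, 0, 0], [0, 0, 0.012], 0],
  [[0, 0, 0], [0, 0, 0.016], 0],
  [[0, 0, 0], [0, 0, 0.02], 0],
])

```text
time: 6.7
ee_pos: [0.5586, 0.1097, 0.0638]
tcp_rot: [-90.1, -0.2, 4.6]
wrist_force: [-3.3, -5.6, 16.0]
opening: -0.0002
```

play_rows([
  [[0, 0, 0], [0, 0, 0.004], 0],
  [[0, 0, 0], [0, 0, 0.008], 0],
  [[0, 0, 0], [0, 0, 0.012], 0],
  [[0, 0, 0], [0, 0, 0.016], 0],
  [[0, 0, 0], [0, 0, 0.02], 0],
])

```text
time: 7.2
ee_pos: [0.5569, 0.1296, 0.0638]
tcp_rot: [-90.1, -0.2, 4.6]
wrist_force: [-3.3, -6.1, 16.6]
opening: -0.0002
```

```bash
python3 -c "
from h import *
delta([*b2w(0,-.045),.07])"
```

```text
turn [ 0.07 -0.01  0.17] shift [ 0.0001 -0.0061 -0.0954]
tcp [0.5569 0.1296 0.0638] box [-0.0001  0.0504] rot [-90.07  -0.17   4.64] F [-3.3  -6.08 16.64] t 7.2 open -0.00017615409487414666
```

play_rows([
  [[0, 0, 0], [0, 0, 0.002], 0],
  [[0, 0, 0], [0, 0, 0.004], 0],
  [[0, 0, 0], [0, -0.0002, 0.006], 0],
  [[0, 0, 0], [0, -0.0002, 0.007], 0],
  [[0, 0, 0], [0, -0.0002, 0.008], 0],
])

```text
time: 7.7
ee_pos: [0.5568, 0.1366, 0.0639]
tcp_rot: [-90.2, -0.2, 4.6]
wrist_force: [-0.6, -9.9, 14.0]
opening: 0.0004
```

```bash
python3 -c "
from h import *
c=camera('scene');cv2.imwrite('pics/s4.png',cv2.resize(c['img'],None,fx=4,fy=4)[600:1060,1200:1920,::-1])
delta([*b2w(0,-.045),.07])"
```

```text
turn [ 0.18 -0.05  0.23] shift [-0.0003 -0.0057 -0.1025]
tcp [0.5568 0.1367 0.064 ] box [0.0004 0.0575] rot [-90.18  -0.23   4.6 ] F [ -0.29 -10.86  15.65] t 7.75 open -0.00026467436859882053
```

View pics/s4.png

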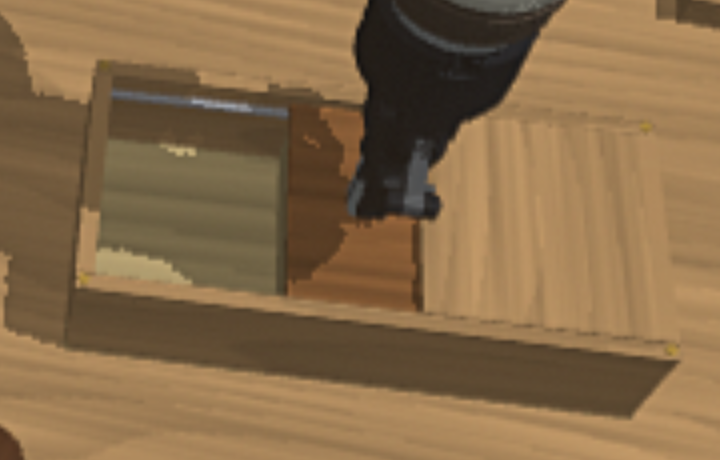

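play_rows([
  [[0, 0, 0], [0, -0.003, 0], 0],
  [[0, 0, 0], [0, -0.01, 0], 0],
  [[0, 0, 0], [0, -0.03, 0], 0],
  [[0, 0, 0], [0, -0.055, -0.01], 50],
  [[0, 0, 0], [0, -0.07, -0.03], 100],
])

```text
time: 8.25
ee_pos: [0.5581, 0.1091, 0.1334]
tcp_rot: [-90.0, -0.1, 4.8]
wrist_force: [0.9, -0.6, 0.9]
opening: 0.0283
```

```bash
python3 -c "
from h import *
c=camera('scene')
for u,v in ((288,110),(288,200),(286,290)): print(w2b(onz(c,u/4+299.6,v/4+149.6,.0655)).round(4))
delta([.5075,-.195,.10])"
```

```text
[-0.0563  0.0144]
[0.0036 0.0154]
[0.0598 0.0154]
turn [0.02 0.04 0.22] shift [-0.0761  0.0355 -0.2961]
tcp [0.559  0.1063 0.1357] box [0.0001 0.027 ] rot [-90.02  -0.22   4.69] F [-0.01 -2.46  2.55] t 8.3 open 0.03594615023814926
```

play_rows([
  [[0, 0, 0], [-0.011, 0, -0.042], 100],
  [[0, 0, 0], [-0.022, 0, -0.084], 100],
  [[0, 0, 0], [-0.033, 0, -0.126], 100],
  [[0, 0, 0], [-0.044, 0, -0.168], 100],
  [[0, 0, 0], [-0.054, 0, -0.21], 100],
])

```text
time: 8.8
ee_pos: [0.5206, -0.1067, 0.1316]
tcp_rot: [-90.0, 0.0, 4.7]
wrist_force: [0.9, 0.6, -0.3]
opening: 0.0851
```

play_rows([
  [[0, 0, 0], [-0.01, 0, -0.035], 100],
  [[0, 0, 0], [-0.018, 0, -0.065], 100],
  [[0, 0, 0], [-0.022, 0, -0.082], 100],
  [[0, 0, 0], [-0.022, 0, -0.086], 100],
  [[0, 0, 0], [-0.022, 0, -0.086], 100],
])

```text
time: 9.3
ee_pos: [0.5063, -0.193, 0.1314]
tcp_rot: [-90.0, 0.0, 4.6]
wrist_force: [-0.0, 0.4, 0.0]
opening: 0.0855
```

```bash
python3 -c "
from h import *
delta([.5075,-.195,.05])
c=camera('wrist');cv2.imwrite('pics/w5.png',c['img'][:,:,::-1])
f=210/np.radians(c['fov_y']/2);print(f,210/np.tan(np.radians(c['fov_y']/2)))
"
```

```text
turn [-0.03 -0.02 -0.02] shift [ 0.0011  0.0814 -0.0022]
tcp [ 0.5063 -0.193   0.1314] box [-0.0767 -0.267 ] rot [-8.997e+01  2.000e-02  4.630e+00] F [-0.04  0.4   0.03] t 9.3 open 0.08549171241414416
366.2383240427295 325.19226210127806
```

View pics/w5.png

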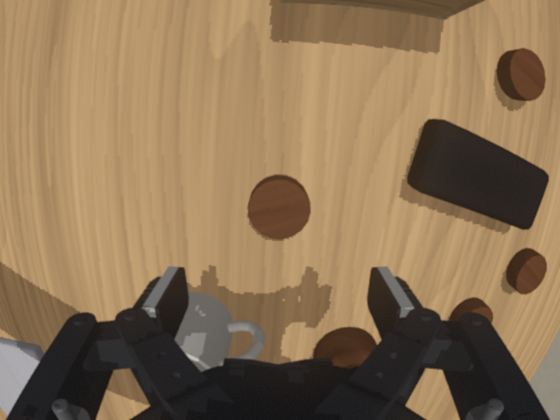

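```bash
python3 -c "
from h import *
c=camera('wrist');f=210/np.tan(np.radians(c['fov_y']/2))
M=c['world_from_camera']
for u,v in((279,205),(279,208)):
    a,b=u-c['cx'],v-c['cy'];r=np.hypot(a,b);t=r/f
    d=M[:3,:3]@[np.sin(t)*a/r,-np.sin(t)*b/r,-np.cos(t)];o=M[:3,3];print(o+d*(.022-o[2])/d[2])
delta([.507,-.195,.05])
"
```

```text
[ 0.5070423  -0.18986827  0.022     ]
[ 0.50725286 -0.19239859  0.022     ]
turn [-0.02  0.07 -0.01] shift [ 0.0003  0.0816 -0.003 ]
tcp [ 0.5065 -0.1921  0.1316] box [-0.0764 -0.2662] rot [-8.998e+01  1.000e-02  4.720e+00] F [ 0.33 -0.48  0.22] t 9.4 open 0.08497826429034679
```

play_rows([
  [[0, 0, 0], [0, 0.035, 0], 100],
  [[0, 0, 0], [0, 0.07, -0.001], 100],
  [[0, 0, 0], [0, 0.1, -0.001], 100],
  [[0, 0, 0], [0, 0.12, -0.001], 100],
  [[0, 0, 0], [0, 0.126, -0.001], 100],
])

```text
time: 9.9
ee_pos: [0.5052, -0.1923, 0.0032]
tcp_rot: [-89.9, 0.2, 4.8]
wrist_force: [-0.7, 0.6, -0.2]
opening: 0.0854
```

play_rows([
  [[0, 0, 0], [0, 0, 0], 80],
  [[0, 0, 0], [0, 0, 0], 65],
  [[0, 0, 0], [0, 0, 0], 50],
  [[0, 0, 0], [0, 0, 0], 40],
  [[0, 0, 0], [0, 0, 0], 40],
], grip_force=30)

```text
time: 10.4
ee_pos: [0.5075, -0.1941, 0.0076]
tcp_rot: [-90.0, -0.2, 4.7]
wrist_force: [-0.7, 1.3, 6.9]
opening: 0.0505
```

```bash
python3 -c "
from h import *
c=camera('wrist');cv2.imwrite('pics/w6.png',c['img'][:,:,::-1])
delta([*b2w(0,-.033),.13])"
```

```text
turn [0.04 0.05 0.16] shift [ 0.0761 -0.1224  0.2351]
tcp [ 0.5075 -0.1941  0.0075] box [-0.0756 -0.2682] rot [-90.04  -0.16   4.7 ] F [-0.57  1.88  6.41] t 10.45 open 0.05035656028698101
```

View pics/w6.png

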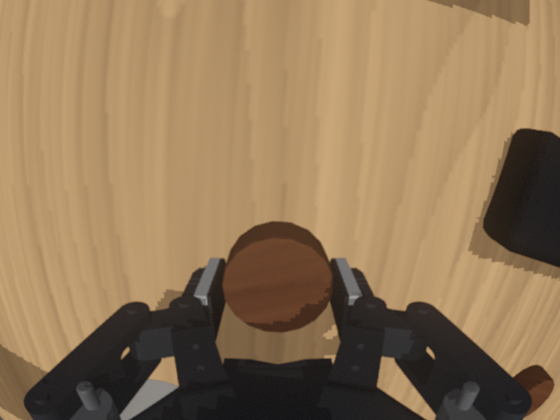

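play_rows([
  [[0, 0, 0], [0, -0.005, 0], 40],
  [[0, 0, 0], [0, -0.025, 0], 40],
  [[0, 0, 0], [0, -0.06, 0], 40],
  [[0, 0, 0], [0, -0.1, 0], 40],
  [[0, 0, 0], [0, -0.125, 0], 40],
])

```text
time: 10.95
ee_pos: [0.507, -0.1943, 0.1344]
tcp_rot: [-90.1, -0.2, 4.7]
wrist_force: [1.3, -0.3, -1.1]
opening: 0.0504
```

play_rows([
  [[0, 0, 0], [0.009, 0, 0.03], 40],
  [[0, 0, 0], [0.022, 0, 0.07], 40],
  [[0, 0, 0], [0.036, 0, 0.11], 40],
  [[0, 0, 0], [0.048, 0, 0.15], 40],
  [[0, 0, 0], [0.06, 0, 0.19], 40],
])

```text
time: 11.45
ee_pos: [0.5509, 0.0018, 0.1315]
tcp_rot: [-90.0, -0.1, 4.7]
wrist_force: [0.9, -0.2, -0.2]
opening: 0.0505
```

```bash
python3 -c "
from h import *
delta([*b2w(0,-.033),.13])"
```

```text
turn [0.01 0.01 0.05] shift [0.0164 0.0015 0.0435]
tcp [0.5509 0.0018 0.1315] box [-0.0164 -0.0765] rot [-9.001e+01 -5.000e-02  4.660e+00] F [ 0.94 -0.22 -0.21] t 11.45 open 0.050461493610329616
```

play_rows([
  [[0, 0, 0], [0.008, 0, 0.02], 40],
  [[0, 0, 0], [0.014, 0, 0.035], 40],
  [[0, 0, 0], [0.016, 0, 0.041], 40],
  [[0, 0, 0], [0.0165, 0, 0.042], 40],
  [[0, 0, 0], [0.0165, 0, 0.042], 40],
])

```text
time: 11.95
ee_pos: [0.5636, 0.0427, 0.1307]
tcp_rot: [-90.0, 0.0, 4.6]
wrist_force: [0.7, 0.8, -0.3]
opening: 0.0504
```

```bash
python3 -c "
from h import *
c=camera('wrist');cv2.imwrite('pics/w7.png',c['img'][:,:,::-1])
delta([*b2w(0,-.034),.0175])"
```

```text
turn [ 0.01 -0.03 -0.01] shift [0.0006 0.1133 0.003 ]
tcp [0.5636 0.0425 0.1308] box [-0.0005 -0.0369] rot [-9.001e+01  1.000e-02  4.620e+00] F [-0.6  -0.34 -0.09] t 12.0 open 0.050367002734283385
```

View pics/w7.png

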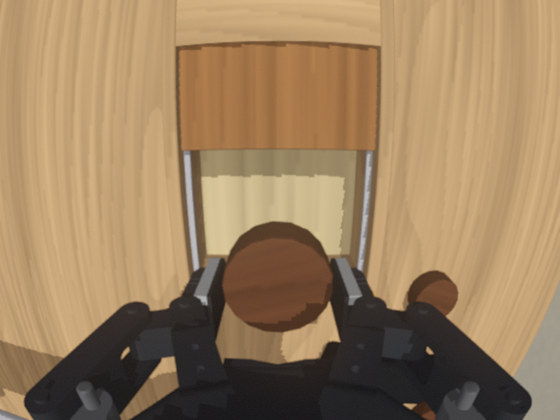

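play_rows([
  [[0, 0, 0], [0, 0.02, 0.001], 40],
  [[0, 0, 0], [0, 0.045, 0.002], 40],
  [[0, 0, 0], [0, 0.07, 0.002], 40],
  [[0, 0, 0], [0, 0.09, 0.002], 40],
  [[0, 0, 0], [0, 0.1, 0.002], 40],
])

```text
time: 12.5
ee_pos: [0.5624, 0.0444, 0.0288]
tcp_rot: [-90.0, 0.1, 4.6]
wrist_force: [0.1, 0.2, -0.3]
opening: 0.0506
```

play_rows([
  [[0, 0, 0], [0, 0.003, 0], 40],
  [[0, 0, 0], [0, 0.006, 0], 40],
  [[0, 0, 0], [0, 0.008, 0], 40],
  [[0, 0, 0], [0, 0.009, 0], 40],
  [[0, 0, 0], [0, 0.01, 0], 40],
])

```text
time: 13.0
ee_pos: [0.5639, 0.0455, 0.0212]
tcp_rot: [-90.0, -0.1, 4.7]
wrist_force: [-0.1, -0.5, -0.5]
opening: 0.0503
```

play_rows([
  [[0, 0, 0], [0, 0.001, 0], 40],
  [[0, 0, 0], [0, 0.002, 0], 40],
  [[0, 0, 0], [0, 0.003, 0], 40],
  [[0, 0, 0], [0, 0.0035, 0], 40],
  [[0, 0, 0], [0, 0.0035, 0], 40],
])

```text
time: 13.5
ee_pos: [0.5635, 0.0455, 0.0171]
tcp_rot: [-90.0, 0.0, 4.7]
wrist_force: [0.7, -0.7, -0.8]
opening: 0.0506
```

play_rows([
  [[0, 0, 0], [0, 0, 0], 62],
  [[0, 0, 0], [0, 0, 0], 66],
  [[0, 0, 0], [0, 0, 0], 70],
  [[0, 0, 0], [0, 0, 0], 72],
  [[0, 0, 0], [0, 0, 0], 72],
])

```text
time: 14.0
ee_pos: [0.5635, 0.0455, 0.0172]
tcp_rot: [-90.0, -0.0, 4.7]
wrist_force: [-0.9, -0.1, -0.5]
opening: 0.0616
```

play_rows([
  [[0, 0, 0], [0, -0.002, 0], 72],
  [[0, 0, 0], [0, -0.008, 0], 72],
  [[0, 0, 0], [0, -0.025, 0], 72],
  [[0, 0, 0], [0, -0.06, 0], 72],
  [[0, 0, 0], [0, -0.1, 0], 72],
])

```text
time: 14.5
ee_pos: [0.5627, 0.0454, 0.1177]
tcp_rot: [-90.0, 0.1, 4.7]
wrist_force: [1.4, 0.1, 1.2]
opening: 0.0617
```

```bash
python3 -c "
from h import *
c=camera('wrist');cv2.imwrite('pics/w8.png',c['img'][:,:,::-1])
c=camera('scene');cv2.imwrite('pics/s8.png',cv2.resize(c['img'],None,fx=4,fy=4)[600:1060,1200:1920,::-1])
delta([*b2w(0,.06),.12])"
```

```text
turn [0.   0.03 0.5 ] shift [-0.0021  0.0036  0.094 ]
tcp [0.566  0.0457 0.1236] box [ 0.0022 -0.034 ] rot [-90.    -0.5    4.68] F [-0.98  0.42  0.53] t 14.6 open 0.06153520626408196
```

View pics/w8.png

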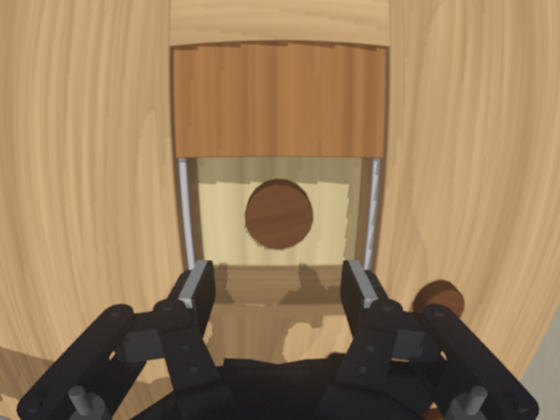

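View pics/s8.png

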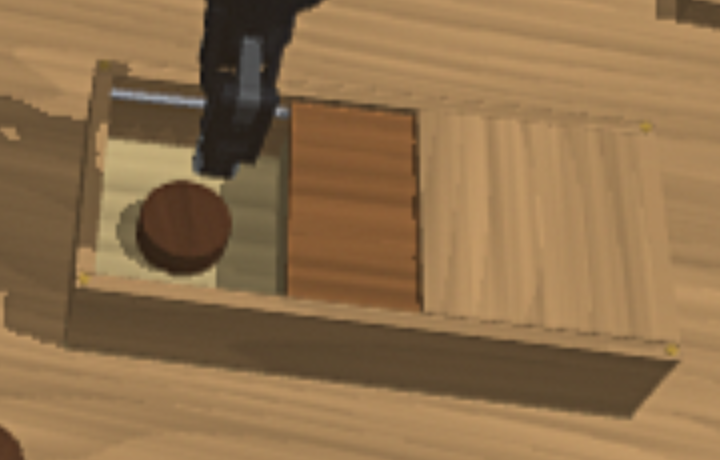

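play_rows([
  [[0, 0, 0], [0, 0, 0.025], 0],
  [[0, 0, 0], [0, 0, 0.06], 0],
  [[0, 0, 0], [0, 0, 0.085], 0],
  [[0, 0, 0], [0, 0, 0.093], 0],
  [[0, 0, 0], [0, 0, 0.094], 0],
])

```text
time: 15.1
ee_pos: [0.5558, 0.1399, 0.1173]
tcp_rot: [-90.0, -0.0, 4.8]
wrist_force: [-0.9, -0.6, 0.8]
opening: 0.0002
```

play_rows([
  [[0, 0, 0], [0, 0.01, 0], 0],
  [[0, 0, 0], [0, 0.025, 0], 0],
  [[0, 0, 0], [0, 0.037, 0], 0],
  [[0, 0, 0], [0, 0.04, 0], 0],
  [[0, 0, 0], [0, 0.04, 0], 0],
])

```text
time: 15.6
ee_pos: [0.5553, 0.1386, 0.0761]
tcp_rot: [-90.0, 0.1, 4.6]
wrist_force: [-0.1, -1.0, 0.1]
opening: -0.0
```

```bash
python3 -c "
from h import *
delta([*b2w(0,.06),.0665])"
```

```text
turn [ 0.02 -0.   -0.1 ] shift [0.001  0.0095 0.0005]
tcp [0.5553 0.1386 0.0761] box [-0.001   0.0595] rot [-90.02   0.1    4.65] F [-0.06 -0.97  0.12] t 15.6 open -2.515223457451001e-05
```

play_rows([
  [[0, 0, 0], [0, 0.003, 0], 0],
  [[0, 0, 0], [0, 0.006, 0], 0],
  [[0, 0, 0], [0, 0.008, 0], 0],
  [[0, 0, 0], [0, 0.0085, 0], 0],
  [[0, 0, 0], [0, 0.0085, 0], 0],
])

```text
time: 16.1
ee_pos: [0.5558, 0.1392, 0.0687]
tcp_rot: [-90.0, -0.0, 4.7]
wrist_force: [0.1, 0.2, 0.4]
opening: 0.0002
```

play_rows([
  [[0, 0, 0], [0, 0.0004, 0], 0],
  [[0, 0, 0], [0, 0.0008, 0], 0],
  [[0, 0, 0], [0, 0.0012, 0], 0],
  [[0, 0, 0], [0, 0.0015, 0], 0],
  [[0, 0, 0], [0, 0.0015, 0], 0],
])

```text
time: 16.6
ee_pos: [0.5558, 0.1392, 0.0671]
tcp_rot: [-90.0, 0.0, 4.7]
wrist_force: [0.1, -0.1, -0.7]
opening: -0.0003
```

play_rows([
  [[0, 0, 0], [0, 0.0005, 0], 0],
  [[0, 0, 0], [0, 0.001, 0], 0],
  [[0, 0, 0], [0, 0.0015, 0], 0],
  [[0, 0, 0], [0, 0.002, 0], 0],
  [[0, 0, 0], [0, 0.0025, 0], 0],
])

```text
time: 17.1
ee_pos: [0.5559, 0.1392, 0.0651]
tcp_rot: [-90.0, -0.0, 4.7]
wrist_force: [-1.5, 0.1, 5.3]
opening: -0.0
```

play_rows([
  [[0, 0, 0], [0, 0.0004, 0], 0],
  [[0, 0, 0], [0, 0.0008, 0], 0],
  [[0, 0, 0], [0, 0.0012, 0], 0],
  [[0, 0, 0], [0, 0.0014, 0], 0],
  [[0, 0, 0], [0, 0.0014, 0], 0],
])

```text
time: 17.6
ee_pos: [0.556, 0.1392, 0.0645]
tcp_rot: [-90.0, -0.1, 4.7]
wrist_force: [-3.4, -1.4, 11.0]
opening: -0.0
```

play_rows([
  [[0, 0, 0], [-0.0002, 0.0005, 0], 0],
  [[0, 0, 0], [-0.0004, 0.001, 0], 0],
  [[0, 0, 0], [-0.0005, 0.0013, 0], 0],
  [[0, 0, 0], [-0.0005, 0.0013, 0], 0],
  [[0, 0, 0], [-0.0005, 0.0013, 0], 0],
])

```text
time: 18.1
ee_pos: [0.556, 0.1392, 0.064]
tcp_rot: [-90.0, -0.1, 4.7]
wrist_force: [-4.2, -1.8, 13.7]
opening: -0.0002
```

play_rows([
  [[0, 0, 0], [0, 0, -0.001], 0],
  [[0, 0, 0], [0, 0, -0.003], 0],
  [[0, 0, 0], [0, 0, -0.006], 0],
  [[0, 0, 0], [0, 0, -0.009], 0],
  [[0, 0, 0], [0, 0, -0.012], 0],
])

```text
time: 18.6
ee_pos: [0.5569, 0.1284, 0.064]
tcp_rot: [-89.9, -0.1, 4.7]
wrist_force: [-4.5, 4.8, 14.0]
opening: 0.0002
```

play_rows([
  [[0, 0, 0], [0, 0.0002, -0.004], 0],
  [[0, 0, 0], [0, 0.0004, -0.008], 0],
  [[0, 0, 0], [0, 0.0004, -0.012], 0],
  [[0, 0, 0], [0, 0.0004, -0.016], 0],
  [[0, 0, 0], [0, 0.0004, -0.02], 0],
])

```text
time: 19.1
ee_pos: [0.5585, 0.1083, 0.0638]
tcp_rot: [-89.9, -0.2, 4.7]
wrist_force: [-5.5, 6.0, 15.2]
opening: 0.0
```

```bash
python3 -c "
from h import *
c=camera('scene');cv2.imwrite('pics/s9.png',cv2.resize(c['img'],None,fx=4,fy=4)[600:1060,1200:1920,::-1])
delta([*b2w(0,-.04),.064])"
```

```text
turn [-0.12  0.07  0.15] shift [ 0.0001 -0.0003 -0.0686]
tcp [0.5586 0.1078 0.0638] box [-0.0002  0.0286] rot [-89.88  -0.15   4.72] F [-5.6   4.08 15.87] t 19.15 open -7.79070310174073e-05
```

View pics/s9.png

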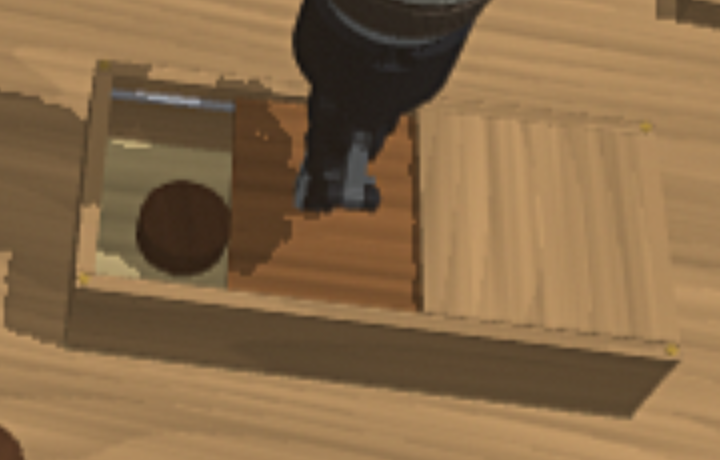

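Lid edge has moved from column 288 to 232, so it follows the finger.

play_rows([
  [[0, 0, 0], [-0.0002, 0, -0.004], 0],
  [[0, 0, 0], [-0.0004, 0, -0.008], 0],
  [[0, 0, 0], [-0.0005, 0, -0.012], 0],
  [[0, 0, 0], [-0.0005, 0, -0.016], 0],
  [[0, 0, 0], [-0.0005, 0, -0.02], 0],
])

```text
time: 19.65
ee_pos: [0.5601, 0.0884, 0.0639]
tcp_rot: [-89.9, -0.2, 4.7]
wrist_force: [-3.4, 4.9, 14.4]
opening: -0.0
```

play_rows([
  [[0, 0, 0], [0, 0, -0.004], 0],
  [[0, 0, 0], [0, 0, -0.008], 0],
  [[0, 0, 0], [0, 0, -0.012], 0],
  [[0, 0, 0], [0, 0, -0.016], 0],
  [[0, 0, 0], [0, 0, -0.02], 0],
])

```text
time: 20.15
ee_pos: [0.5617, 0.0684, 0.0639]
tcp_rot: [-89.9, -0.2, 4.7]
wrist_force: [-2.9, 5.2, 14.6]
opening: -0.0003
```

play_rows([
  [[0, 0, 0], [0, 0, -0.004], 0],
  [[0, 0, 0], [0, 0, -0.008], 0],
  [[0, 0, 0], [0, 0, -0.012], 0],
  [[0, 0, 0], [0, 0, -0.015], 0],
  [[0, 0, 0], [0, 0, -0.018], 0],
])

```text
time: 20.65
ee_pos: [0.5632, 0.0504, 0.0639]
tcp_rot: [-89.9, -0.2, 4.7]
wrist_force: [-3.2, 4.2, 14.7]
opening: -0.0001
```

```bash
python3 -c "
from h import *
delta([*b2w(0,-.04),.064])"
```

```text
turn [-0.12  0.08  0.2 ] shift [ 0.0003 -0.0001 -0.0109]
tcp [0.5632 0.0504 0.0639] box [-0.0003 -0.0291] rot [-89.88  -0.2    4.73] F [-3.15  4.2  14.67] t 20.65 open -0.0001237376326838324
```

play_rows([
  [[0, 0, 0], [0, 0, -0.002], 0],
  [[0, 0, 0], [0, 0, -0.004], 0],
  [[0, 0, 0], [0, 0, -0.006], 0],
  [[0, 0, 0], [0, 0, -0.008], 0],
  [[0, 0, 0], [0, 0, -0.009], 0],
])

```text
time: 21.15
ee_pos: [0.5639, 0.0413, 0.0639]
tcp_rot: [-89.9, -0.2, 4.7]
wrist_force: [-3.9, 4.7, 14.6]
opening: -0.0002
```

play_rows([
  [[0, 0, 0], [0, 0, -0.0005], 0],
  [[0, 0, 0], [0, 0, -0.001], 0],
  [[0, 0, 0], [0, 0, -0.0015], 0],
  [[0, 0, 0], [0, 0, -0.002], 0],
  [[0, 0, 0], [0, 0, -0.0025], 0],
])

```text
time: 21.65
ee_pos: [0.5641, 0.0393, 0.0639]
tcp_rot: [-89.9, -0.2, 4.7]
wrist_force: [-3.4, 8.8, 14.8]
opening: 0.0002
```

Force rose: at the stop. Lift off and look.

play_rows([
  [[0, 0, 0], [0, -0.003, -0.0005], 0],
  [[0, 0, 0], [0, -0.01, 0], 0],
  [[0, 0, 0], [0, -0.04, 0], 0],
  [[0, 0, 0], [0, -0.08, 0], 0],
  [[0, 0, 0], [0, -0.12, 0], 0],
])

```text
time: 22.15
ee_pos: [0.5626, 0.0378, 0.1826]
tcp_rot: [-90.0, 0.1, 4.7]
wrist_force: [1.4, -0.0, 0.7]
opening: -0.0
```

play_rows([
  [[0, 0, 0], [-0.02, -0.02, 0.03], 0],
  [[0, 0, 0], [-0.05, -0.03, 0.07], 0],
  [[0, 0, 0], [-0.08, -0.03, 0.11], 0],
  [[0, 0, 0], [-0.1, -0.03, 0.15], 0],
  [[0, 0, 0], [-0.12, -0.03, 0.19], 0],
])

```text
time: 22.65
ee_pos: [0.4267, 0.2185, 0.212]
tcp_rot: [-90.0, -0.0, 4.6]
wrist_force: [1.9, 0.5, -0.0]
opening: 0.0003
```

```bash
python3 -c "
from h import *
c=camera('scene');cv2.imwrite('pics/s10.png',cv2.resize(c['img'],None,fx=4,fy=4)[600:1060,1200:1920,::-1]);cv2.imwrite('pics/s10f.png',c['img'][:,:,::-1])
c=camera('top');cv2.imwrite('pics/t10.png',c['img'][:,:,::-1])
print(get_obs())"
```

```text
{'time': 22.75, 'q': array([ 2.73882804e+01, -5.03109668e+00, -2.08299170e+00,  9.29377025e+01,
        4.42693559e-02,  1.12430079e+02]), 'qd': array([-4.56140942,  1.10108444,  0.67635849, -0.29496927, -1.55185066,
       -5.04079186]), 'joint_efforts': array([  2.75094889, -41.72961116,  46.32680655,   0.10726933,
         0.30528266,   1.06583901]), 'ee_pos': array([0.42564544, 0.2207712 , 0.2119164 ]), 'tcp_rot': array([-8.99551107e+01,  7.27573320e-03,  4.95820876e+00]), 'wrist_force': array([-0.23632862, -0.15051017, -0.92211896]), 'torque': array([0.0243474 , 0.02908964, 0.0123678 ]), 'opening': -8.941134465219063e-05}
```

View pics/s10.png

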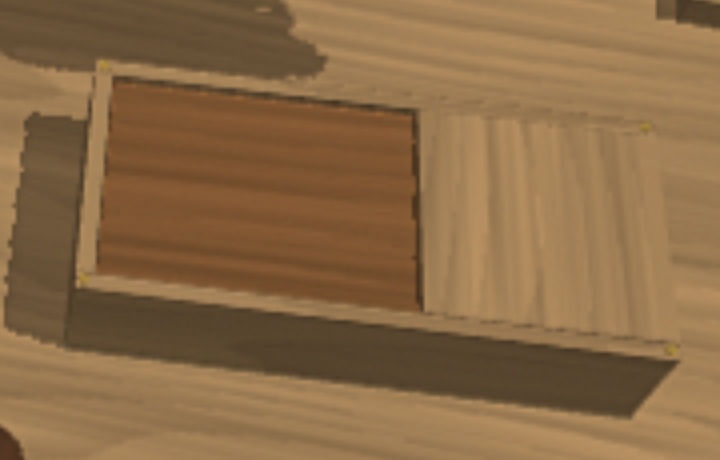

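View pics/s10f.png

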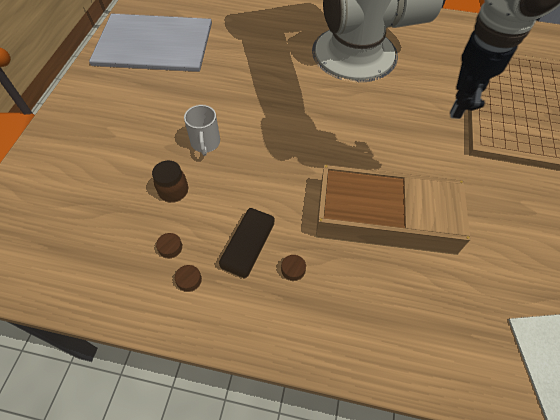

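The lid is fully shut: no gap is left at its leading edge, where about 5 mm showed at the start. The bystanders have not moved. I'll let the arm settle, then hand in.

play_rows([
  [[0, 0, 0], [0, 0, 0], 0],
  [[0, 0, 0], [0, 0, 0], 0],
  [[0, 0, 0], [0, 0, 0], 0],
  [[0, 0, 0], [0, 0, 0], 0],
  [[0, 0, 0], [0, 0, 0], 0],
])

```text
time: 23.25
ee_pos: [0.4284, 0.2168, 0.2115]
tcp_rot: [-90.0, 0.0, 4.6]
wrist_force: [-0.4, 0.1, -0.2]
opening: -0.0001
```

```bash
python3 -c "
from workcell import *
print(get_obs()['wrist_force'],job_done())"
```

```text
the job is handed in; nothing more can be done
[-0.44541435  0.05235488 -0.24750868] None
```

The disc is in the box with the lid shut over it, and I handed the job in at about 23 s of the 72 s allowed. No verdict was reported.

- **Opening:** I felt the lid about 4 mm below the rim and pressed with about 15 N. It slid to its stop, and the picture put its leading edge at about y = +15 mm, fully open.
- **Placing:** I took the disc nearest the base (about 0.54 m away; the next nearest is about 0.73 m). I lowered it to about 2 mm above the well floor and let go. Two camera views showed it lying flat near the middle of the well.
- **Closing:** I slid the lid back the same way until the sideways force rose at the stop. The last picture shows no gap at its leading edge.
- **Forces:** The highest total I read at the end of any move was about 18–19 N, measured at the wrist. Readings come only at the end of each move or picture, so I did not see any peaks in between.
- **Bystanders:** The mug, jar and case look unmoved in the last picture, by eye only. The arm ended clear of everything.

Two things did not go exactly as planned. The fingertips pressed the table with about 6–7 N while gripping the disc. The box corner marks sit about 5 mm inside the true corners on every side, so the fit left 5 mm residuals at each corner, but its centre held up in the wrist views.

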